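Clamp a shoe heel in the screw press

TASK

Push the shoe last along the channel of the heel press until its heel is home in the V stop, smoothly so that the loose rubber heel piece stays in place on the heel. Then turn the crank on top of the press clockwise (seen from above), about two turns, taking fresh holds or pushes as needed, until the foot clamps the heel piece with its spring pushed in by about 6 mm (3 to 9 mm), and let go. Leave the other things on the bench where they are.

Things in the scene. Friction and masses are not known exactly. Their poses are not given: they have to be found in the camera images.
- press_axis (a point): Point on the press bed under its screw, 12 mm above the bench. Green C-frame fixed to the bench: bed 170 x 500 x 12 mm; two steel rails (22 mm high, 100 mm apart inside) along this point's y, y = -335 to -35 mm. The shoe moves along +y into a V stop (35 mm high) that touches the heel when its centre is over this point. Column at y = 82 to 142 mm; head above the axis at z 164 to 200 mm.
- crank_axis (a point): Point on the vertical axis of the crank, 245 mm above the bench, at the mid height of the crank's grip. Nothing on the press is higher than the top of the grip (269 mm).
- crank_grip (a point): Centre of the crank's grip: an upright flat wooden paddle 65 mm from the crank axis, fixed to the arm (does not spin): 28 mm long radially (point's x, outward), 14 mm thick, 221 to 269 mm above the bench. Steel arm below it: 20 mm wide, top at 218 mm; hub up to 222 mm. About 4 N at the grip turns it; it stays where it is left.
- crank (a joint): Crank angle, rad, growing clockwise seen from above. Each turn (6.283) lowers the foot 16 mm. At 0 the paddle lies along +x of press_axis and the foot's face is 32 mm above the top of the heel piece: the foot touches it at about 12.57, and its spring is in 6 mm at about 14.9. Starts between 0 and 4.5.
- foot (a joint): How far the foot is pushed up against its spring, in m: 0 when free, stop at 0.0135; 5 N per mm.
- foot_face (a point): Centre of the lower face of the foot, a round black rubber disc of 48 mm diameter and 10 mm thick, hung on a coil spring under the steel ram of the press (14 mm of open gap between the disc and the ram when the spring is free).
- last: Wooden shoe last lying sole up in the channel, 239 mm long, 86 mm wide at the ball of the foot, 0.5 kg, loose. Origin on its underside below the centre of the round heel (66 mm diameter, 62 mm high); toe towards its -y. The sole at the toe is 41 mm above its underside.
- toe_end (a point): The tip of the toe of the last, 25 mm above its underside: where to push along the last's +y.
- heel_top (a point): Centre of the top of the heel of the last, 62 mm above its underside.
- heel_piece: Round black rubber heel piece, 58 mm diameter and 8 mm thick, lying loose on the heel of the last. Origin at the centre of its underside.
- spare_piece: Bystander: a smaller rubber heel piece, 48 mm diameter, 8 mm thick, on the bench beside the press.
- screwdriver: Bystander: screwdriver, 170 mm, lying on the bench beside the press.
- weight: Bystander: round iron weight, 100 mm diameter, 58 mm high.
- jar: Bystander: glass jar, 64 mm diameter, 85 mm high.
- glue_tin: Bystander: tin, 80 mm diameter, 100 mm high.
- hammer: Bystander: hammer, 260 mm, lying.
- spare_last: Bystander: second wooden last, 239 mm long, 48 mm high, without a heel, lying on the bench near the robot.

How it is judged:
On the way, in this order (a step that is already met when the one before it is completed fails the run):
1. the last is home: its heel centre within 7 mm of the press axis, the heel piece still in place on it (within 6 mm), the foot not yet down on it (horizontal distance between heel_top and press_axis below 0.007 m and horizontal distance between heel_piece and heel_top below 0.006 m and z of heel_piece in the frame of last between 0.058 and 0.066 m and contact force between foot and heel_piece below 0.5 N), for 0.2 s.
2. the crank has brought the foot down on to the heel piece: spring pushed in at least 3 mm (value of joint foot above 0.003 m), for 0.1 s.
At the end, for the whole second after the job is handed in: The last is home in the V stop (heel centre within 7 mm of the press axis), the heel piece lies in place on the heel (within 6 mm of its centre), and the foot clamps it with its spring pushed in 3 to 9 mm (more than 10 N); crank and last are at rest (horizontal distance between heel_top and press_axis below 0.007 m and horizontal distance between heel_piece and heel_top below 0.006 m and z of heel_piece in the frame of last between 0.058 and 0.066 m and value of joint foot between 0.003 and 0.009 m and contact force between foot and heel_piece above 10 N and velocity of joint crank between -0.05 and 0.05 rad/s and linear speed of last below 0.01 m/s); the robot touches nothing.
It fails at once if the press is overwound: its spring is pushed in more than 11.5 mm (value of joint foot above 0.0115 m).
It fails at once if a bystander is shifted by more than 30 mm (distance of any of spare_piece, screwdriver, weight, jar, glue_tin, hammer, spare_last from where it was at the start of the episode above 0.03 m).
It also fails if it takes over 64 s, if anything falls off the work surface, if the arm or the gripper's body presses on something with over 40 N, if the wrist force passes 120 N, or if a joint passes its speed limit or range.

ROBOT

A 6-joint arm with a two-finger parallel gripper is mounted at the origin on the work surface. World frame = base frame: x ahead of the robot, y to its left, z up, the work surface at z = 0. Lengths are in m, angles in rad, forces in N, time in s.
With the tool pointing down it reaches from about 0.25 to 0.85 m from the base axis. Payload 12.5 kg.
Tool frame: the origin (TCP) lies at the very end of the fingers, on their centre line; the grasp point (between the pads) lies 19 mm behind it; z points along the fingers, y is the line along which they close (so a half turn about z gives the same grasp; the last joint's range is limited). The gripper opens to 93 mm and grips with 3 to 60 N. Pads are 15 mm wide; open, the fingers measure 128 mm over their backs; the gripper's body (75 mm by 188 mm) begins 65 mm behind the grasp point.
Start: joints at [-1.372, 0.351, 1.652, -0, 1.139, -0.085], TCP at [0.154, -0.528, 0.219] pointing down, gripper open.
Joint ranges: [-2.75, 2.75], [-0.79, 2.1], [0.01, 2.65], [-1.57, 4.71], [0.07, 3.14], [-2.87, 2.87]. Speed limits (rad/s): [2.22, 2.22, 2.79, 3.14, 3.14, 3.14].

INTERFACE

Orientations are given as a unit quaternion [x, y, z, w].
In Python, from workcell import robot gives the robot as it stands.
- The arm moves only by the tool arm_command, never from a script. Its argument "increments" is a list of rows, each a list of 7 numbers: the turn, a rotation vector about the tool's x, y, z normalised to -1 to 1, where 1 is 180 degrees, then the shift along the tool's x, y, z normalised to -1 to 1, where 1 is 10 cm, then the opening, from 0 (shut) to 1 (fully open). In form: [[wx, wy, wz, dx, dy, dz, fingers], ...]. A call has 1 to 12 rows; each row is the pose to reach, as a shift and turn from the pose commanded when the call began, along the tool's axes at that moment, turning the shorter way round; what a row does not reach only later rows make up. A row lasts 1/10 s, in which the tool goes at most 50 mm and 8.59 degrees, less where a joint would pass 70% of its speed; a pose out of reach is approached as far as the arm can. A call with a number of a shift or a turn outside -1 to 1 is refused whole. A call with a gripper value outside its range is refused whole. The fingers move at their own pace and stop on an object; "newtons" is the grip in N (left out, the last holds). Time passes only in rows, so rows that repeat a pose let the fingers close. It gives the time, the measured TCP pose, the force, the opening and the grip force at its end, in the units of the state.
- robot.read_state(): the state, without advancing time (a new reading comes with each control period).
- robot.camera(name): name is "side" or "top" or "wrist"; returns the picture (420x560x3 uint8, red, green, blue); there is no depth.
- robot.camera_params(name): a dict with "vertical_fov" (degrees; the focal length in pixels is half the picture's height over the tangent of half this angle, whatever the lens; pixels are square), "cx", "cy" (the principal point, pixels), "cam_to_world" (4x4, takes a point from camera to world coordinates). Camera axes: x right, y up, looking along -z (the intrinsics and any distortion apply to the point x, -y, -z); pixel columns grow to the right and rows downward; lengths in m; the calibration is good to about 2 mm. A picture is of the moment at which its call begins: read the wrist's pose just before it. camera_params takes no time and is no camera call; for the wrist camera it gives the pose at the moment of the call.
- robot.close_job(): hands the job in; it is judged then, once.
The state is a dict: "time_s": time; "joint_pos": joint angles; "qvel": joint speeds; "joint_efforts": joint torques, N m; "eef_pos": TCP position; "eef_rot": TCP orientation; "wrist_force": force on the tool from outside, world axes, zero at the start; "moment": the same for the moment, N m; "width": finger opening in m; "gripper_force": force on a finger pad.
Only numpy, scipy, OpenCV 4.12 (cv2) and the standard library are available. Lean on these libraries where they do the work, as an engineer would, in place of code of your own. Each camera call takes 0.05 s, during which the arm holds its last target. There are 200 camera calls.

## Working session

There is one attempt and no reset: what is moved stays moved. The work goes in short steps, Python scripts to look and compute and a tool call to move; the robot and the scene stay as the last step left them, time stands still between calls to the robot, and variables do not carry over. Pictures are saved under pics/ and viewed, at most 10 in all, crops included, and the job is handed in when it is done.

Besides the shell and the picture viewer there is one more tool, called after "Call:" by a JSON object that holds its "api" and its "payload", one argument or row to a line. arm_command: Moves the arm, as the interface text tells. Its arguments: {"type":"object","properties":{"increments":{"type":"array","items":{"type":"array","items":{"type":"number","minimum":-1,"maximum":1}}},"newtons":{"type":"number"}},"required":["increments"]}

```bash
mkdir -p pics; cat > h.py <<'E'
import numpy as np, cv2
from workcell import robot
def snap(n,f):
    p=robot.camera_params(n); im=robot.camera(n); cv2.imwrite('pics/'+f,im[:,:,::-1]); return im,p
def foc(p): return 210/np.tan(np.radians(p['vertical_fov'])/2)
def ray(p,u,v):
    M=np.array(p['cam_to_world']); d=np.array([(u-p['cx'])/foc(p),-(v-p['cy'])/foc(p),-1]); return M[:3,3],M[:3,:3]@d
def onz(p,u,v,z):
    o,d=ray(p,u,v); return o+d*(z-o[2])/d[2]
def proj(p,P):
    M=np.array(p['cam_to_world']); c=M[:3,:3].T@(np.array(P)-M[:3,3]); f=foc(p); return np.array([p['cx']-f*c[0]/c[2],p['cy']+f*c[1]/c[2]])
E
python3 - <<'E'
from h import *
for n in('top','side'):
    im,p=snap(n,n+'0.png'); print(n,p)
E
```

```text
top {'vertical_fov': 45.55910598088533, 'cx': 278.63693710114484, 'cy': 211.24308564784022, 'cam_to_world': array([[-1.38652818e-02,  9.92464717e-01, -1.21743747e-01,
         4.13414637e-01],
       [-9.99903872e-01, -1.37571387e-02,  1.72882931e-03,
         1.32161361e-01],
       [ 4.09564801e-05,  1.21756015e-01,  9.92560059e-01,
         1.35818363e+00],
       [ 0.00000000e+00,  0.00000000e+00,  0.00000000e+00,
         1.00000000e+00]])}
side {'vertical_fov': 52.159162044153604, 'cx': 281.94589466642816, 'cy': 207.05970426691687, 'cam_to_world': array([[ 0.99807567,  0.02488503, -0.05679522,  0.49510566],
       [-0.06175821,  0.48102918, -0.87452665, -0.64947468],
       [ 0.00555754,  0.87635134,  0.48164037,  0.58586331],
       [ 0.        ,  0.        ,  0.        ,  1.        ]])}
```

View pics/top0.png

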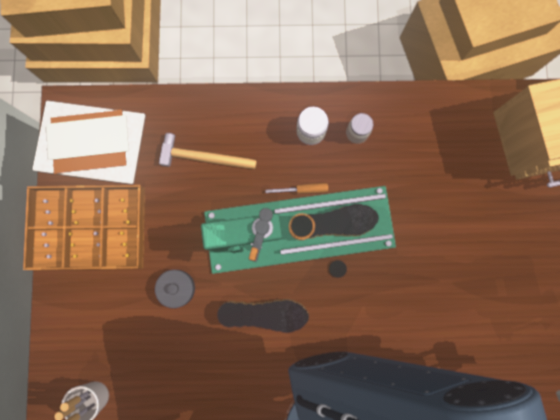

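View pics/side0.png

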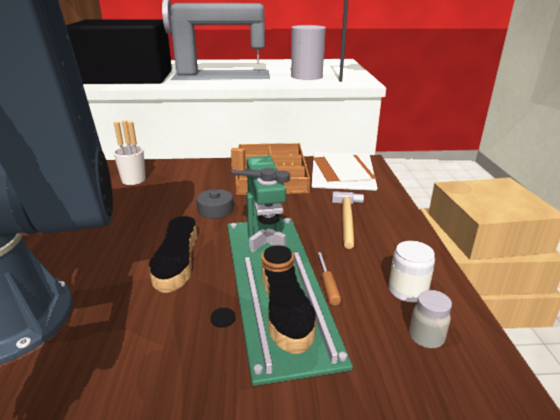

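Top view: press bed spans columns 205–395, with hub at about (263,228), orange paddle at (255,253), heel at (302,227) and toe end at about (378,218). The +y of the press points image-left (world +y). I'll zoom in and measure next.

```bash
python3 - <<'E'
from h import *
im,p=snap('top','t1.png'); print(foc(p))
hsv=cv2.cvtColor(im,cv2.COLOR_RGB2HSV)
g=cv2.inRange(hsv,(65,70,40),(95,255,255)); g[:180]=0; g[280:]=0; g[:,:195]=0; g[:,405:]=0
ys,xs=np.nonzero(g); P=np.array([onz(p,u,v,.012)[:2] for u,v in zip(xs,ys) if u>285])
c,s,a=cv2.minAreaRect(P.astype(np.float32)); print('right bed rect',c,s,a, cv2.boxPoints((c,s,a)))
q=cv2.minAreaRect(np.float32([onz(p,u,v,.012)[:2] for u,v in zip(xs,ys)])); print(q, cv2.boxPoints(q))
o=cv2.inRange(hsv,(5,120,90),(20,255,255)); n,l,st,ce=cv2.connectedComponentsWithStats(o)
for i in range(1,n):
    if st[i,4]>15 and 190<ce[i,0]<400 and 180<ce[i,1]<280: print(st[i],ce[i])
c=cv2.resize(im[175:280,195:405],None,fx=3.8,fy=3.8,interpolation=cv2.INTER_CUBIC); cv2.imwrite('pics/t1c.png',c[:,:,::-1])
im,p=snap('side','s1.png')
c=cv2.resize(im[150:270,200:340],None,fx=4.5,fy=4.5,interpolation=cv2.INTER_CUBIC); cv2.imwrite('pics/s1c.png',c[:,:,::-1])
E
```

```text
500.06973756555345
right bed rect (0.5426188111305237, -0.02435736358165741) (0.16638922691345215, 0.2955445647239685) 7.321861267089844 [[ 0.44127     0.11160739]
 [ 0.47893512 -0.18152727]
 [ 0.6439676  -0.16032211]
 [ 0.6063025   0.13281254]]
((0.5289627313613892, 0.08172215521335602), (0.16637903451919556, 0.5094742178916931), 7.334705352783203) [[ 0.4139328   0.32375443]
 [ 0.47897506 -0.18155095]
 [ 0.64399266 -0.16031012]
 [ 0.5789504   0.34499526]]
[    23      0    537    420 127541] [317.65957614 228.58087987]
[290 216  25  23 110] [303.91818182 230.32727273]
[250 248   8  12  71] [253.22535211 253.50704225]
```

View pics/t1c.png

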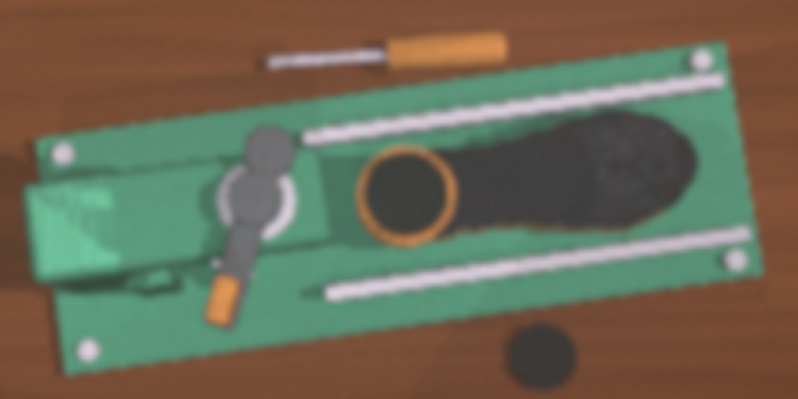

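View pics/s1c.png

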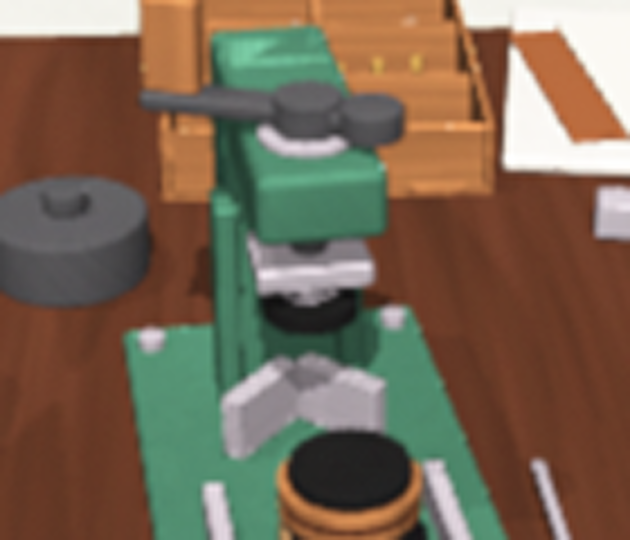

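Top crop: hub centre (258,199), heel ring centre (408,196), toe tip (696,160), paddle (225,300). Side crop: the foot hangs clear, well above the V stop, and the last is unseated.

```bash
python3 - <<'E'
from h import *
p=robot.camera_params('top'); s=robot.camera_params('side')
f=lambda x,y:(195+x/3.8,175+y/3.8)
y=np.array([-.1276,.9918]);x=np.array([.9918,.1276])
hub=onz(p,*f(258,199),.222)[:2]; print('hub',hub)
# side: hub top centre crop (308,95)
print('hub side',onz(s,200+308/4.5,150+97/4.5,.222))
heel=onz(p,*f(408,196),.074)[:2]; toe=onz(p,*f(696,160),.045)[:2]
hs=onz(s,200+351/4.5,150+468/4.5,.082)[:2]
pd=onz(p,253.2,253.5,.255)[:2]
c=np.array([.53,.0817])
for n,q in dict(heel=heel,heelside=hs,toe=toe,pad=pd,bedfront=np.array([.5614,-.1709]),bedmid=c,spare=onz(p,*f(542,357),.008)[:2],lastspare=onz(p,265,316,.03)[:2],scr=onz(p,*f(385,55),.01)[:2],weight=onz(p,174,289,.05)[:2],glue=onz(p,312,125,.09)[:2],jar=onz(p,360,127,.08)[:2]).items():
    d=q-hub; print(n,q.round(4),'local',(d@x).round(4),(d@y).round(4))
d=pd-hub; print('r',np.hypot(*d),'angle cw', -np.arctan2(d@y,d@x))
print(heel-toe, np.hypot(*(heel-toe)))
st=robot.read_state(); print(st['eef_pos'],st['eef_rot'],st['time_s'],st['width'],st['wrist_force'])
E
```

```text
hub [0.51623346 0.16658567]
hub side [0.51950577 0.16509098 0.222     ]
heel [0.5303 0.0693] local 0.0015 -0.0983
heelside [0.5343 0.068 ] local 0.0053 -0.1
toe [ 0.5552 -0.1328] local 0.0005 -0.3019
pad [0.4559 0.1875] local -0.0572 0.0284
bedfront [ 0.5614 -0.1709] local 0.0017 -0.3405
bedmid [0.53   0.0817] local 0.0028 -0.0859
spare [ 0.4209 -0.0263] local -0.1192 -0.1791
lastspare [0.3015 0.1692] local -0.2126 0.03
scr [0.638  0.0807] local 0.1098 -0.1007
weight [0.375  0.4033] local -0.1098 0.2528
glue [0.7945 0.0397] local 0.2598 -0.1613
jar [ 0.7904 -0.0871] local 0.2395 -0.2866
r 0.06389108009610399 angle cw -2.6803339193321767
[-0.0249804   0.20212265] 0.20366046538072133
[ 0.15398569 -0.52780915  0.21833873] [ 9.89949343e-01  1.41422020e-01 -1.75195974e-05 -3.31671282e-04] 0.2 0.09298102523145384 [-0.2852194   0.71661878 -0.90050379]
```

Call:
{"api": "arm_command", "payload": {
  "increments": [
    [0, 0, 0, 0.98, -0.447, 0, 0.3],
    [0, 0, 0, 0.98, -0.447, 0, 0.3],
    [0, 0, 0, 0.98, -0.447, 0, 0.3]
  ]
}}

```text
time_s: 0.5
eef_pos: [0.238, -0.4549, 0.2185]
eef_rot: [0.99, 0.143, 0.0, -0.001]
wrist_force: [0.4, 0.2, 0.4]
width: 0.0735
gripper_force: 0.0
```

Call:
{"api": "arm_command", "payload": {
  "increments": [
    [0, 0, 0, 0.98, -0.447, 0, 0.3],
    [0, 0, 0, 0.98, -0.447, 0, 0.3],
    [0, 0, 0, 0.98, -0.447, 0, 0.3]
  ]
}}

```text
time_s: 0.8
eef_pos: [0.3195, -0.3849, 0.2187]
eef_rot: [0.99, 0.143, 0.0, -0.0]
wrist_force: [0.2, -1.0, 1.0]
width: 0.0495
gripper_force: 0.0
```

Call:
{"api": "arm_command", "payload": {
  "increments": [
    [0, 0, 0, 0.98, -0.447, 0, 0.3],
    [0, 0, 0, 0.98, -0.447, 0, 0.3],
    [0, 0, 0, 0.98, -0.447, 0, 0.3]
  ]
}}

```text
time_s: 1.1
eef_pos: [0.4009, -0.315, 0.2186]
eef_rot: [0.99, 0.143, 0.0, -0.0]
wrist_force: [-0.8, -0.6, 0.2]
width: 0.0289
gripper_force: 0.0
```

Call:
{"api": "arm_command", "payload": {
  "increments": [
    [0, 0, 0, 0.98, -0.447, 0, 0.3],
    [0, 0, 0, 0.98, -0.447, 0, 0.3],
    [0, 0, 0, 0.98, -0.447, 0, 0.3]
  ]
}}

```text
time_s: 1.4
eef_pos: [0.4824, -0.245, 0.2185]
eef_rot: [0.99, 0.143, 0.0, -0.0]
wrist_force: [-0.0, -1.3, -0.3]
width: 0.0278
gripper_force: 0.0
```

Call:
{"api": "arm_command", "payload": {
  "increments": [
    [0, 0, -0.045, 0.5, -0.22, 0, 0.3],
    [0, 0, -0.09, 0.98, -0.447, 0, 0.3],
    [0, 0, -0.135, 0.98, -0.447, 0, 0.3],
    [0, 0, -0.18, 0.98, -0.447, 0, 0.3],
    [0, 0, -0.225, 0.98, -0.447, 0, 0.3],
    [0, 0, -0.27, 0.98, -0.447, 0, 0.3],
    [0, 0, -0.315, 0.98, -0.447, 0, 0.3],
    [0, 0, -0.36, 0.98, -0.447, 0, 0.3],
    [0, 0, -0.405, 0.98, -0.447, 0, 0.3],
    [0, 0, -0.45, 0.98, -0.447, 0, 0.3],
    [0, 0, -0.45, 0.98, -0.447, 0, 0.3]
  ]
}}

```text
time_s: 2.5
eef_pos: [0.5612, -0.1778, 0.2185]
eef_rot: [0.66, 0.751, -0.0, -0.0]
wrist_force: [-0.6, -0.1, -1.1]
width: 0.028
gripper_force: 0.0
```

Call:
{"api": "arm_command", "payload": {
  "increments": [
    [0, 0, 0, 0, 0.03, 0.5, 0.3],
    [0, 0, 0, 0, 0.03, 0.97, 0.3],
    [0, 0, 0, 0, 0.03, 0.97, 0.3]
  ]
}}

```text
time_s: 2.8
eef_pos: [0.5614, -0.1756, 0.1164]
eef_rot: [0.663, 0.749, -0.002, -0.005]
wrist_force: [-0.5, 0.2, 0.7]
width: 0.0277
gripper_force: 0.0
```

Call:
{"api": "arm_command", "payload": {
  "increments": [
    [0, 0, 0, 0, 0, 0.3, 0.3],
    [0, 0, 0, 0, 0, 0.6, 0.3],
    [0, 0, 0, 0, 0, 0.85, 0.3],
    [0, 0, 0, 0, 0, 0.97, 0.3],
    [0, 0, 0, 0, 0, 0.97, 0.3]
  ]
}}

```text
time_s: 3.3
eef_pos: [0.5648, -0.1763, 0.0249]
eef_rot: [0.662, 0.75, -0.0, -0.0]
wrist_force: [0.1, 0.6, 0.2]
width: 0.028
gripper_force: 0.0
```

Call:
{"api": "arm_command", "payload": {
  "increments": [
    [0, 0, 0, 0.05, 0, 0, 0.3],
    [0, 0, 0, 0.1, 0, 0, 0.3],
    [0, 0, 0, 0.15, 0, 0, 0.3],
    [0, 0, 0, 0.2, 0, 0, 0.3],
    [0, 0, 0, 0.25, 0, 0, 0.3],
    [0, 0, 0, 0.27, 0, 0, 0.3]
  ]
}}

```text
time_s: 3.9
eef_pos: [0.5614, -0.1484, 0.0247]
eef_rot: [0.661, 0.751, 0.0, -0.0]
wrist_force: [0.5, 0.0, -0.4]
width: 0.0279
gripper_force: 0.0
```

```bash
python3 - <<'E'
from h import *
im,p=snap('top','t2.png')
c=cv2.resize(im[175:280,195:405],None,fx=3.8,fy=3.8,interpolation=cv2.INTER_CUBIC)
im,p=snap('side','s2.png')
d=cv2.resize(im[220:380,200:400],None,fx=2.5,fy=2.5)
im,p=snap('wrist','w2.png')
d=np.hstack([d,cv2.resize(im,(298,200)) if 0 else cv2.resize(im,None,fx=.5,fy=.5)[:200].repeat(1,0) if 0 else np.vstack([cv2.resize(im,(280,210)),np.zeros((190,280,3),np.uint8)])])
c=cv2.resize(c,None,fx=.48,fy=.48)
d[211:211+min(189,c.shape[0]),500:780]=c[:189,:280]
cv2.imwrite('pics/m2.png',d[:,:,::-1])
E
```

```text
(no output)
```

View pics/m2.png

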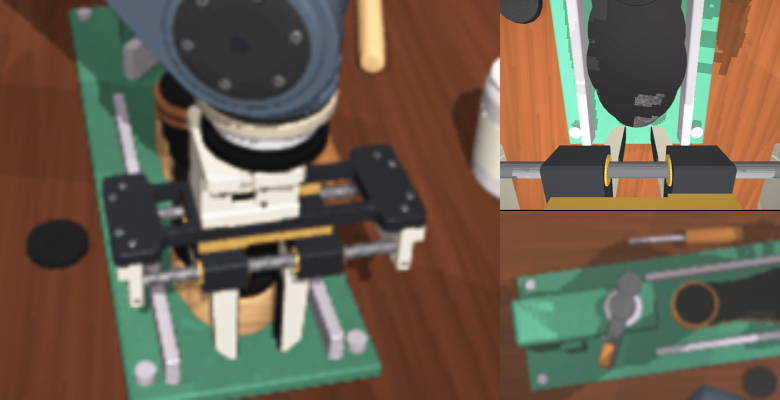

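The picture shows the fingers between the rails, centred on the toe tip and just short of contact. I'll push slowly from here.

Call:
{"api": "arm_command", "payload": {
  "increments": [
    [0, 0, 0, 0.02, 0, 0, 0.3],
    [0, 0, 0, 0.04, 0, 0, 0.3],
    [0, 0, 0, 0.06, 0, 0, 0.3],
    [0, 0, 0, 0.08, 0, 0, 0.3],
    [0, 0, 0, 0.1, 0, 0, 0.3],
    [0, 0, 0, 0.12, 0, 0, 0.3],
    [0, 0, 0, 0.14, 0, 0, 0.3],
    [0, 0, 0, 0.16, 0, 0, 0.3],
    [0, 0, 0, 0.185, 0, 0, 0.3],
    [0, 0, 0, 0.215, 0, 0, 0.3],
    [0, 0, 0, 0.25, 0, 0, 0.3],
    [0, 0, 0, 0.29, 0, 0, 0.3]
  ]
}}

```text
time_s: 5.25
eef_pos: [0.5577, -0.1201, 0.0247]
eef_rot: [0.661, 0.75, -0.0, 0.0]
wrist_force: [0.4, -3.3, -0.7]
width: 0.0276
gripper_force: 1.4
```

Call:
{"api": "arm_command", "payload": {
  "increments": [
    [0, 0, 0, 0.04, 0, 0, 0.3],
    [0, 0, 0, 0.08, 0, 0, 0.3],
    [0, 0, 0, 0.12, 0, 0, 0.3],
    [0, 0, 0, 0.16, 0, 0, 0.3],
    [0, 0, 0, 0.2, 0, 0, 0.3],
    [0, 0, 0, 0.24, 0, 0, 0.3],
    [0, 0, 0, 0.28, 0, 0, 0.3],
    [0, 0, 0, 0.32, 0, 0, 0.3],
    [0, 0, 0, 0.36, 0, 0, 0.3],
    [0, 0, 0, 0.4, 0, 0, 0.3],
    [0, 0, 0, 0.44, 0, 0, 0.3],
    [0, 0, 0, 0.48, 0, 0, 0.3]
  ]
}}

```text
time_s: 6.45
eef_pos: [0.5517, -0.0723, 0.0246]
eef_rot: [0.661, 0.75, 0.0, 0.0]
wrist_force: [-0.4, -3.6, 0.1]
width: 0.028
gripper_force: 1.3
```

Call:
{"api": "arm_command", "payload": {
  "increments": [
    [0, 0, 0, 0.035, 0, 0, 0.3],
    [0, 0, 0, 0.065, 0, 0, 0.3],
    [0, 0, 0, 0.09, 0, 0, 0.3],
    [0, 0, 0, 0.11, 0, 0, 0.3],
    [0, 0, 0, 0.125, 0, 0, 0.3],
    [0, 0, 0, 0.14, 0, 0, 0.3],
    [0, 0, 0, 0.155, 0, 0, 0.3],
    [0, 0, 0, 0.17, 0, 0, 0.3],
    [0, 0, 0, 0.185, 0, 0, 0.3],
    [0, 0, 0, 0.2, 0, 0, 0.3],
    [0, 0, 0, 0.2, 0, 0, 0.3]
  ]
}}

```text
time_s: 7.55
eef_pos: [0.5491, -0.0526, 0.0246]
eef_rot: [0.661, 0.75, 0.0, -0.0]
wrist_force: [0.2, -0.3, 0.3]
width: 0.0281
gripper_force: 0.8
```

Call:
{"api": "arm_command", "payload": {
  "increments": [
    [0, 0, 0, 0.01, 0, 0, 0.3],
    [0, 0, 0, 0.02, 0, 0, 0.3],
    [0, 0, 0, 0.03, 0, 0, 0.3],
    [0, 0, 0, 0.04, 0, 0, 0.3],
    [0, 0, 0, 0.05, 0, 0, 0.3],
    [0, 0, 0, 0.06, 0, 0, 0.3]
  ]
}}

```text
time_s: 8.15
eef_pos: [0.5485, -0.0479, 0.0247]
eef_rot: [0.661, 0.751, -0.0, 0.001]
wrist_force: [-0.3, -9.1, 0.2]
width: 0.0281
gripper_force: 3.8
```

```bash
python3 - <<'E'
from h import *
im,p=snap('top','t3.png')
c=cv2.resize(im[185:270,220:380],None,fx=3.1,fy=3.1,interpolation=cv2.INTER_CUBIC)
im,p=snap('side','s3.png')
d=cv2.resize(im[150:270,220:330],None,fx=2.7,fy=2.7,interpolation=cv2.INTER_CUBIC)
o=np.zeros((330,800,3),np.uint8); o[:c.shape[0],:c.shape[1]]=c; o[:d.shape[0],500:500+d.shape[1]]=d[:330,:300]
cv2.imwrite('pics/m3.png',o[:,:,::-1])
E
```

```text
(no output)
```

View pics/m3.png

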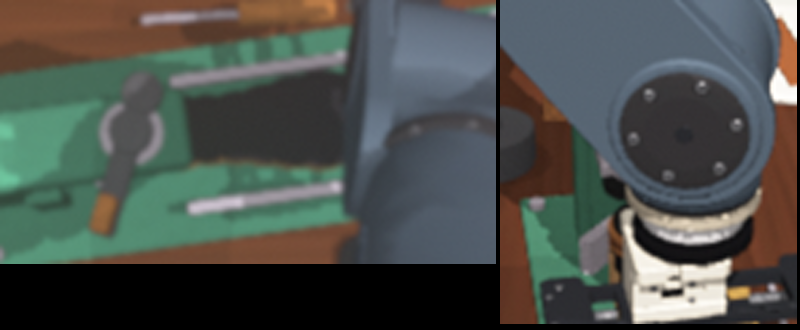

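The heel is under the head and the push force has risen to 9 N, so it is touching the V. I'll press slightly to confirm the stop.

Call:
{"api": "arm_command", "payload": {
  "increments": [
    [0, 0, 0, 0.008, 0, 0, 0.3],
    [0, 0, 0, 0.016, 0, 0, 0.3],
    [0, 0, 0, 0.02, 0, 0, 0.3]
  ]
}}

```text
time_s: 8.55
eef_pos: [0.5482, -0.0454, 0.0247]
eef_rot: [0.661, 0.751, -0.0, 0.0]
wrist_force: [-0.1, -7.8, -0.2]
width: 0.0276
gripper_force: 3.3
```

Call:
{"api": "arm_command", "payload": {
  "increments": [
    [0, 0, 0, 0.01, 0, 0, 0.3],
    [0, 0, 0, 0.02, 0, 0, 0.3]
  ]
}}

```text
time_s: 8.75
eef_pos: [0.5479, -0.0434, 0.0247]
eef_rot: [0.661, 0.751, -0.0, 0.0]
wrist_force: [1.2, -7.8, -1.4]
width: 0.028
gripper_force: 3.2
```

Call:
{"api": "arm_command", "payload": {
  "increments": [
    [0, 0, 0, 0.01, 0, 0, 0.3],
    [0, 0, 0, 0.02, 0, 0, 0.3]
  ]
}}

```text
time_s: 8.95
eef_pos: [0.5477, -0.0414, 0.0247]
eef_rot: [0.661, 0.751, -0.0, 0.0]
wrist_force: [0.7, -6.4, -0.9]
width: 0.0281
gripper_force: 3.0
```

Call:
{"api": "arm_command", "payload": {
  "increments": [
    [0, 0, 0, 0.01, 0, 0, 0.3],
    [0, 0, 0, 0.02, 0, 0, 0.3]
  ]
}}

```text
time_s: 9.15
eef_pos: [0.5474, -0.0394, 0.0247]
eef_rot: [0.661, 0.751, -0.0, 0.0]
wrist_force: [0.5, -5.9, 0.4]
width: 0.028
gripper_force: 2.9
```

```bash
python3 - <<'E'
from h import *
im,p=snap('top','t4.png')
c=cv2.resize(im[185:270,220:380],None,fx=3.1,fy=3.1,interpolation=cv2.INTER_CUBIC)
im,p=snap('wrist','w4.png'); d=cv2.resize(im,(300,225))
o=np.zeros((270,800,3),np.uint8); o[:c.shape[0],:c.shape[1]]=c[:270]; o[:225,500:]=d
cv2.imwrite('pics/m4.png',o[:,:,::-1])
E
```

```text
(no output)
```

View pics/m4.png

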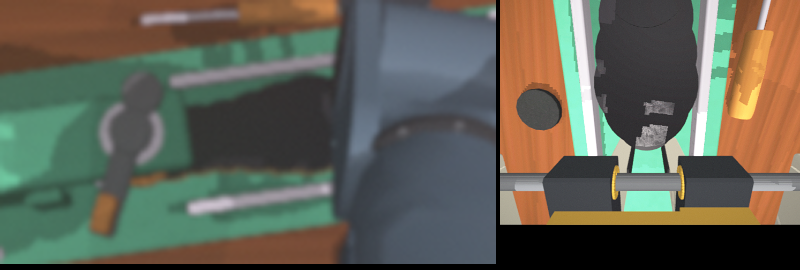

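The last sits centred between the rails (wrist view toe tip about (645,148)) and the heel is under the head. It is still moving, so I'll continue pushing.

Call:
{"api": "arm_command", "payload": {
  "increments": [
    [0, 0, 0, 0.01, 0, 0, 0.3],
    [0, 0, 0, 0.02, 0, 0, 0.3]
  ]
}}

```text
time_s: 9.45
eef_pos: [0.5473, -0.0375, 0.0247]
eef_rot: [0.661, 0.751, -0.0, 0.0]
wrist_force: [-0.1, -11.7, -1.4]
width: 0.0278
gripper_force: 5.2
```

Call:
{"api": "arm_command", "payload": {
  "increments": [
    [0, 0, 0, 0.01, 0, 0, 0.3],
    [0, 0, 0, 0.02, 0, 0, 0.3]
  ]
}}

```text
time_s: 9.65
eef_pos: [0.5475, -0.037, 0.0248]
eef_rot: [0.66, 0.751, -0.001, 0.002]
wrist_force: [0.9, -26.0, -1.6]
width: 0.028
gripper_force: 11.1
```

Home against the stop (26 N, motion stopped). Back off and lift.

Call:
{"api": "arm_command", "payload": {
  "increments": [
    [0, 0, 0, -0.03, 0, 0, 0.3],
    [0, 0, 0, -0.08, 0, 0, 0.3],
    [0, 0, 0, -0.2, 0, 0, 0.3],
    [0, 0, 0, -0.4, 0, 0, 0.3],
    [0, 0, 0, -0.4, 0, -0.5, 0.3],
    [0, 0, 0, -0.4, 0, -0.98, 0.3],
    [0, 0, 0, -0.4, 0, -0.98, 0.3]
  ]
}}

```text
time_s: 10.35
eef_pos: [0.5549, -0.0758, 0.1284]
eef_rot: [0.661, 0.75, 0.002, 0.004]
wrist_force: [0.9, 0.5, 0.3]
width: 0.0284
gripper_force: 0.0
```

Call:
{"api": "arm_command", "payload": {
  "increments": [
    [0, 0, 0, 0, 0, -0.5, 0.3],
    [0, 0, 0, 0, -0.1, -0.98, 0.3],
    [0, 0, 0, 0, -0.1, -0.98, 0.3]
  ]
}}

```text
time_s: 10.65
eef_pos: [0.5438, -0.0768, 0.2262]
eef_rot: [0.661, 0.75, 0.002, 0.004]
wrist_force: [0.0, 0.0, -1.1]
width: 0.0277
gripper_force: 0.0
```

Call:
{"api": "arm_command", "payload": {
  "increments": [
    [0, 0, 0, 0, -0.5, -0.5, 0.3],
    [0, 0, 0, 0, -0.9, -0.9, 0.3],
    [0, 0, 0, 0, -0.9, -0.9, 0.3]
  ]
}}

```text
time_s: 10.95
eef_pos: [0.4513, -0.0877, 0.312]
eef_rot: [0.661, 0.75, 0.0, 0.0]
wrist_force: [1.1, -0.0, -0.4]
width: 0.028
gripper_force: 0.0
```

```bash
python3 - <<'E'
from h import *
print(robot.read_state()['eef_pos'])
im,p=snap('side','s5.png')
d=cv2.resize(im[140:280,220:340],None,fx=4,fy=4,interpolation=cv2.INTER_CUBIC)
im,p=snap('wrist','w5.png'); e=cv2.resize(im,(320,240))
o=np.zeros((560,800,3),np.uint8); o[:,:480]=d; o[:240,480:]=e
cv2.imwrite('pics/m5.png',o[:,:,::-1])
E
```

```text
[ 0.45127773 -0.08768501  0.31204819]
```

View pics/m5.png

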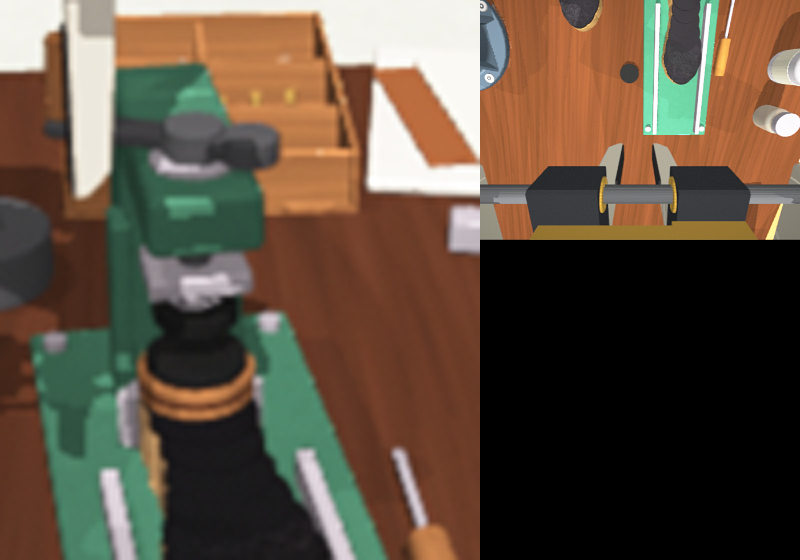

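Side view: the heel is seated in the V with the piece flat on it, ring centre about (197,372) in the crop. The foot is still clear above. Next I'll move nearer the crank and measure it with the wrist camera.

Call:
{"api": "arm_command", "payload": {
  "increments": [
    [0, 0, 0, 0.5, 0.2, 0, 0.3],
    [0, 0, 0, 0.9, 0.35, 0, 0.3],
    [0, 0, 0, 0.9, 0.4, 0, 0.3],
    [0, 0, 0, 0.9, 0.4, 0, 0.3]
  ]
}}

```text
time_s: 11.45
eef_pos: [0.4816, 0.0078, 0.3089]
eef_rot: [0.66, 0.751, -0.001, -0.001]
wrist_force: [0.6, 0.3, 0.4]
width: 0.0283
gripper_force: 0.0
```

```bash
python3 - <<'E'
from h import *
s=robot.camera_params('side')
print('heel',onz(s,220+197/4,140+372/4,.074),'hub',onz(s,220+193/4,140+126/4,.222))
print(robot.read_state()['eef_pos'])
im,p=snap('wrist','w6.png')
for q in [(.518,.166,.222),(.4565,.1872,.269),(.518,.166,.012)]: print(proj(p,q))
hsv=cv2.cvtColor(im,cv2.COLOR_RGB2HSV); print(p['cam_to_world'])
cv2.imwrite('pics/w6c.png',cv2.resize(im[:330],(800,471),interpolation=cv2.INTER_CUBIC)[:,:,::-1])
E
```

```text
heel [0.51975843 0.16147535 0.074     ] hub [0.51911303 0.16539214 0.222     ]
[0.48163176 0.00775597 0.30887086]
[356.94318919  11.08226346]
[273.03098548 -79.08039688]
[319.00230335  62.14319889]
[[ 0.99174846 -0.12343201 -0.03463429  0.47159935]
 [ 0.1281765   0.94963581  0.28594163  0.08697154]
 [-0.00240439 -0.28802147  0.95762093  0.47709831]
 [ 0.          0.          0.          1.        ]]
```

View pics/w6c.png

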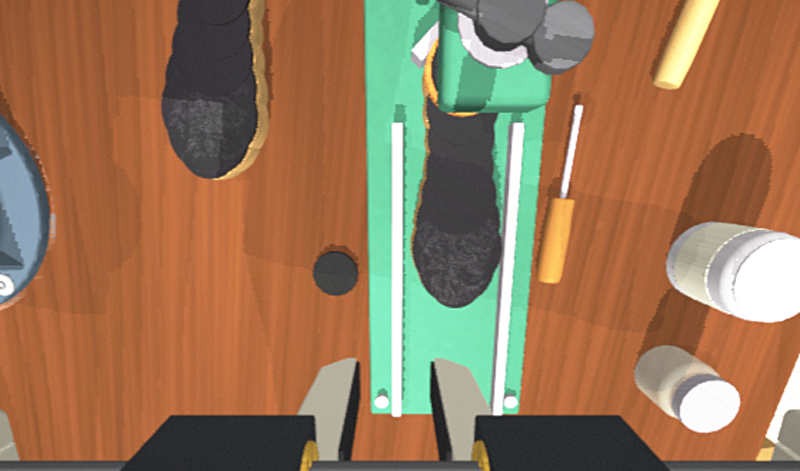

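Call:
{"api": "arm_command", "payload": {
  "increments": [
    [0, 0, 0, 0.45, 0, 0, 0.45],
    [0, 0, 0, 0.91, 0, 0, 0.45],
    [0, 0, 0, 0.91, 0, 0, 0.45]
  ]
}}

```text
time_s: 11.8
eef_pos: [0.4689, 0.0997, 0.3099]
eef_rot: [0.66, 0.751, -0.0, -0.001]
wrist_force: [-0.2, -0.9, -0.9]
width: 0.0411
gripper_force: 0.0
```

Call:
{"api": "arm_command", "payload": {
  "increments": [
    [0, 0, -0.04, 0.4, 0, 0, 0.45],
    [0, 0, -0.08, 0.91, 0, 0, 0.45],
    [0, 0, -0.12, 0.91, 0, 0, 0.45],
    [0, 0, -0.16, 0.91, 0, 0, 0.45],
    [0, 0, -0.2, 0.91, 0, 0, 0.45],
    [0, 0, -0.24, 0.91, 0, 0, 0.45],
    [0, 0, -0.28, 0.91, 0, 0, 0.45],
    [0, 0, -0.32, 0.91, 0, 0, 0.45],
    [0, 0, -0.354, 0.91, 0, 0, 0.45],
    [0, 0, -0.354, 0.91, 0, 0, 0.45]
  ]
}}

```text
time_s: 12.8
eef_pos: [0.4585, 0.1862, 0.31]
eef_rot: [0.165, 0.986, -0.0, -0.0]
wrist_force: [-0.2, 0.7, -0.5]
width: 0.0421
gripper_force: 0.0
```

```bash
python3 - <<'E'
from h import *
s=robot.read_state(); print(s['eef_pos'],s['eef_rot'],s['joint_pos'])
im,p=snap('wrist','w7.png')
hsv=cv2.cvtColor(im,cv2.COLOR_RGB2HSV)
print(proj(p,s['eef_pos']),proj(p,(.518,.167,.222)))
u,v=proj(p,(.4565,.188,.269)); print(u,v)
u=int(u);v=int(min(v,405))
for r in range(max(v-60,0),min(v+60,420),12): print(r,[tuple(map(int,hsv[r,c])) for c in range(u-60,u+61,15)])
cv2.imwrite('pics/w7c.png',cv2.resize(im,(784,588),interpolation=cv2.INTER_CUBIC)[:,:,::-1])
E
```

```text
[0.45848771 0.18621383 0.31003809] [ 1.65295693e-01  9.86243977e-01 -2.43302060e-04 -3.05074134e-04] [ 2.91784235e-01  1.65370494e-01  1.66512299e+00 -1.72546366e-04
  1.31186157e+00 -9.46852180e-01]
[277.06460522 263.63424423] [278.24664946 284.50238884]
278.4552192355741 234.91466478120367
174 [(11, 168, 161), (10, 175, 172), (76, 122, 213), (76, 121, 212), (77, 122, 222), (77, 122, 220), (76, 124, 207), (76, 120, 106), (77, 125, 100)]
186 [(77, 123, 216), (76, 124, 212), (76, 123, 211), (76, 120, 212), (75, 80, 197), (75, 121, 164), (76, 121, 165), (78, 119, 109), (76, 123, 176)]
198 [(76, 123, 210), (150, 2, 255), (76, 121, 208), (76, 123, 210), (14, 161, 130), (158, 9, 231), (162, 10, 131), (77, 126, 226), (78, 120, 81)]
210 [(150, 1, 255), (76, 121, 210), (73, 106, 210), (15, 176, 203), (15, 164, 134), (16, 172, 242), (160, 6, 119), (76, 123, 95), (77, 114, 116)]
222 [(78, 124, 148), (17, 128, 153), (130, 13, 60), (70, 11, 67), (20, 158, 253), (72, 40, 64), (76, 118, 104), (75, 122, 205), (76, 117, 226)]
234 [(0, 8, 64), (165, 9, 60), (160, 13, 59), (164, 13, 215), (20, 154, 254), (75, 114, 128), (76, 121, 212), (77, 119, 229), (77, 121, 226)]
246 [(156, 21, 62), (143, 16, 63), (76, 114, 103), (76, 121, 129), (21, 156, 254), (76, 124, 156), (76, 120, 215), (76, 122, 216), (77, 116, 228)]
258 [(23, 33, 169), (23, 34, 174), (75, 123, 195), (74, 14, 205), (0, 0, 147), (153, 10, 227), (75, 115, 151), (26, 33, 171), (20, 35, 173)]
270 [(23, 32, 170), (173, 33, 31), (76, 126, 211), (0, 0, 255), (120, 7, 152), (60, 3, 73), (75, 123, 153), (23, 33, 172), (25, 33, 171)]
282 [(25, 33, 169), (120, 21, 37), (76, 124, 209), (157, 10, 223), (90, 2, 148), (130, 5, 151), (76, 129, 212), (120, 20, 38), (26, 32, 169)]
```

View pics/w7c.png

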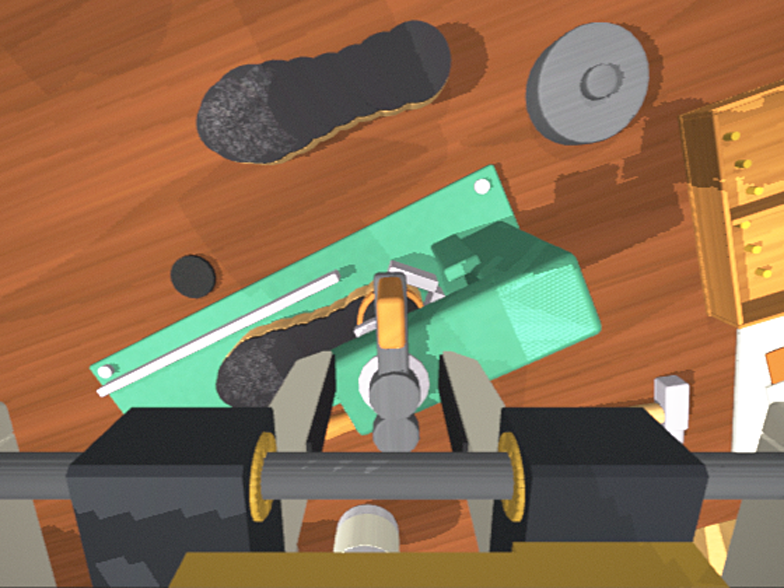

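Wrist view: the paddle top is at (390,325) and lies centred between the fingers, with the hub at (395,395). That agrees with the predictions to about 3 mm. I'll descend, cage it loosely, and start turning.

Call:
{"api": "arm_command", "payload": {
  "increments": [
    [0, 0, 0, 0.02, 0.01, 0.3, 0.45],
    [0, 0, 0, 0.02, 0.01, 0.6, 0.45],
    [0, 0, 0, 0.02, 0.01, 0.79, 0.45],
    [0, 0, 0, 0.02, 0.01, 0.79, 0.3],
    [0, 0, 0, 0.02, 0.01, 0.79, 0.21],
    [0, 0, 0, 0.02, 0.01, 0.79, 0.21],
    [0, 0, 0, 0.02, 0.01, 0.79, 0.21]
  ],
  "newtons": 8
}}

```text
time_s: 13.55
eef_pos: [0.457, 0.1892, 0.2327]
eef_rot: [0.166, 0.986, 0.0, 0.001]
wrist_force: [0.2, -0.2, 1.2]
width: 0.0201
gripper_force: 0.0
```

Call:
{"api": "arm_command", "payload": {
  "increments": [
    [0, 0, 0.0222, -0.0016, 0.0453, 0, 0.21],
    [0, 0, 0.0444, -0.0063, 0.0905, 0, 0.21],
    [0, 0, 0.0667, -0.0142, 0.1351, 0, 0.21],
    [0, 0, 0.0889, -0.0252, 0.1792, 0, 0.21],
    [0, 0, 0.1333, -0.0562, 0.2644, 0, 0.21]
  ]
}}

```text
time_s: 14.05
eef_pos: [0.47, 0.2122, 0.2323]
eef_rot: [0.368, 0.93, -0.0, -0.0]
wrist_force: [-4.0, -1.7, 3.2]
width: 0.0195
gripper_force: 1.6
```

Call:
{"api": "arm_command", "payload": {
  "increments": [
    [0, 0, 0.0444, -0.0063, 0.0905, 0, 0.21],
    [0, 0, 0.0889, -0.0252, 0.1792, 0, 0.21],
    [0, 0, 0.1333, -0.0562, 0.2644, 0, 0.21],
    [0, 0, 0.1778, -0.0988, 0.3444, 0, 0.21],
    [0, 0, 0.2222, -0.1521, 0.4178, 0, 0.21],
    [0, 0, 0.2667, -0.2151, 0.483, 0, 0.21],
    [0, 0, 0.3111, -0.2865, 0.5389, 0, 0.21],
    [0, 0, 0.3556, -0.3651, 0.5842, 0, 0.21],
    [0, 0, 0.4, -0.4491, 0.6182, 0, 0.21],
    [0, 0, 0.4444, -0.5371, 0.6401, 0, 0.21],
    [0, 0, 0.4889, -0.6273, 0.6496, 0, 0.21]
  ]
}}

```text
time_s: 15.15
eef_pos: [0.5605, 0.2171, 0.2321]
eef_rot: [0.911, 0.412, -0.0, -0.0]
wrist_force: [-3.0, -0.2, 0.8]
width: 0.0191
gripper_force: 1.4
```

Call:
{"api": "arm_command", "payload": {
  "increments": [
    [0, 0, 0.0444, -0.0063, 0.0905, 0, 0.21],
    [0, 0, 0.0889, -0.0252, 0.1792, 0, 0.21],
    [0, 0, 0.1333, -0.0562, 0.2644, 0, 0.21],
    [0, 0, 0.1778, -0.0988, 0.3444, 0, 0.21],
    [0, 0, 0.2222, -0.1521, 0.4178, 0, 0.21],
    [0, 0, 0.2667, -0.2151, 0.483, 0, 0.21],
    [0, 0, 0.3111, -0.2865, 0.5389, 0, 0.21],
    [0, 0, 0.3556, -0.3651, 0.5842, 0, 0.21],
    [0, 0, 0.4, -0.4491, 0.6182, 0, 0.21],
    [0, 0, 0.4444, -0.5371, 0.6401, 0, 0.21],
    [0, 0, 0.4889, -0.6273, 0.6496, 0, 0.21]
  ]
}}

```text
time_s: 16.25
eef_pos: [0.5685, 0.1273, 0.2323]
eef_rot: [0.942, -0.337, 0.0, -0.001]
wrist_force: [-0.4, 4.1, 0.1]
width: 0.0194
gripper_force: 1.3
```

Call:
{"api": "arm_command", "payload": {
  "increments": [
    [0, 0, 0, 0, -0.03, 0, 0.4],
    [0, 0, 0, 0, -0.03, -0.4, 0.4],
    [0, 0, -0.04, 0, -0.03, -0.6, 0.4],
    [0, 0, -0.0867, 0, -0.03, -0.6, 0.4],
    [0, 0, -0.1333, 0, -0.03, -0.6, 0.4],
    [0, 0, -0.18, 0, -0.03, -0.6, 0.4],
    [0, 0, -0.2267, 0, -0.03, -0.6, 0.4],
    [0, 0, -0.2733, 0, -0.03, -0.6, 0.4],
    [0, 0, -0.32, 0, -0.03, -0.6, 0.4],
    [0, 0, -0.3667, 0, -0.03, -0.6, 0.4],
    [0, 0, -0.4133, 0, -0.03, -0.6, 0.4],
    [0, 0, -0.46, 0, -0.03, -0.6, 0.4]
  ]
}}

```text
time_s: 17.45
eef_pos: [0.5707, 0.1298, 0.2921]
eef_rot: [0.926, 0.378, 0.0, 0.0]
wrist_force: [-0.1, 1.0, -0.9]
width: 0.0369
gripper_force: 0.0
```

Call:
{"api": "arm_command", "payload": {
  "increments": [
    [0, 0, -0.045, 0, 0, 0, 0.4],
    [0, 0, -0.09, 0, 0, 0, 0.4],
    [0, 0, -0.135, 0, 0, 0, 0.4],
    [0, 0, -0.18, 0, 0, 0, 0.4],
    [0, 0, -0.225, 0, 0, 0, 0.4],
    [0, 0, -0.27, 0, 0, 0, 0.4],
    [0, 0, -0.315, 0, 0, 0, 0.4],
    [0, 0, -0.36, 0, 0, 0, 0.4],
    [0, 0, -0.405, 0, 0, 0, 0.4],
    [0, 0, -0.45, 0, 0, 0, 0.4],
    [0, 0, -0.495, 0, 0, 0, 0.4],
    [0, 0, -0.54, 0, 0, 0, 0.4]
  ]
}}

```text
time_s: 18.65
eef_pos: [0.5707, 0.1298, 0.2921]
eef_rot: [0.329, 0.944, 0.0, 0.0]
wrist_force: [0.2, 0.0, -0.7]
width: 0.037
gripper_force: 0.0
```

Call:
{"api": "arm_command", "payload": {
  "increments": [
    [0, 0, 0, 0, 0, 0.2, 0.4],
    [0, 0, 0, 0, 0, 0.45, 0.4],
    [0, 0, 0, 0, 0, 0.6, 0.4],
    [0, 0, 0, 0, 0, 0.6, 0.3],
    [0, 0, 0, 0, 0, 0.6, 0.21],
    [0, 0, 0, 0, 0, 0.6, 0.21]
  ]
}}

```text
time_s: 19.25
eef_pos: [0.571, 0.1297, 0.2329]
eef_rot: [0.333, 0.943, 0.0, 0.001]
wrist_force: [-0.9, 0.0, 0.2]
width: 0.0211
gripper_force: 0.0
```

Call:
{"api": "arm_command", "payload": {
  "increments": [
    [0, 0, 0.0444, 0.0063, -0.1205, 0, 0.21],
    [0, 0, 0.0889, 0.0252, -0.2092, 0, 0.21],
    [0, 0, 0.1333, 0.0562, -0.2944, 0, 0.21],
    [0, 0, 0.1778, 0.0988, -0.3744, 0, 0.21],
    [0, 0, 0.2222, 0.1521, -0.4478, 0, 0.21],
    [0, 0, 0.2667, 0.2151, -0.513, 0, 0.21],
    [0, 0, 0.3111, 0.2865, -0.5689, 0, 0.21],
    [0, 0, 0.3556, 0.3651, -0.6142, 0, 0.21],
    [0, 0, 0.4, 0.4491, -0.6482, 0, 0.21],
    [0, 0, 0.4444, 0.5371, -0.6701, 0, 0.21],
    [0, 0, 0.4889, 0.6273, -0.6796, 0, 0.21]
  ]
}}

```text
time_s: 20.35
eef_pos: [0.4793, 0.1158, 0.2329]
eef_rot: [0.896, 0.444, 0.001, 0.001]
wrist_force: [1.6, -2.5, 0.4]
width: 0.0197
gripper_force: 1.5
```

Call:
{"api": "arm_command", "payload": {
  "increments": [
    [0, 0, 0.0444, 0.0063, -0.0905, 0, 0.21],
    [0, 0, 0.0889, 0.0252, -0.1792, 0, 0.21],
    [0, 0, 0.1333, 0.0562, -0.2644, 0, 0.21],
    [0, 0, 0.1778, 0.0988, -0.3444, 0, 0.21],
    [0, 0, 0.2222, 0.1521, -0.4178, 0, 0.21],
    [0, 0, 0.2667, 0.2151, -0.483, 0, 0.21],
    [0, 0, 0.3111, 0.2865, -0.5389, 0, 0.21],
    [0, 0, 0.3556, 0.3651, -0.5842, 0, 0.21],
    [0, 0, 0.4, 0.4491, -0.6182, 0, 0.21],
    [0, 0, 0.4444, 0.5371, -0.6401, 0, 0.21],
    [0, 0, 0.4889, 0.6273, -0.6496, 0, 0.21]
  ]
}}

```text
time_s: 21.45
eef_pos: [0.4644, 0.2056, 0.2324]
eef_rot: [0.953, -0.303, -0.0, 0.0]
wrist_force: [-3.7, -1.9, 0.6]
width: 0.0195
gripper_force: 1.6
```

Call:
{"api": "arm_command", "payload": {
  "increments": [
    [0, 0, 0, 0, 0.03, 0, 0.4],
    [0, 0, 0, 0, 0.03, -0.4, 0.4],
    [0, 0, -0.04, 0, 0.03, -0.6, 0.4],
    [0, 0, -0.0867, 0, 0.03, -0.6, 0.4],
    [0, 0, -0.1333, 0, 0.03, -0.6, 0.4],
    [0, 0, -0.18, 0, 0.03, -0.6, 0.4],
    [0, 0, -0.2267, 0, 0.03, -0.6, 0.4],
    [0, 0, -0.2733, 0, 0.03, -0.6, 0.4],
    [0, 0, -0.32, 0, 0.03, -0.6, 0.4],
    [0, 0, -0.3667, 0, 0.03, -0.6, 0.4],
    [0, 0, -0.4133, 0, 0.03, -0.6, 0.4],
    [0, 0, -0.46, 0, 0.03, -0.6, 0.4]
  ]
}}

```text
time_s: 22.65
eef_pos: [0.4631, 0.2025, 0.2924]
eef_rot: [0.912, 0.41, 0.001, 0.0]
wrist_force: [0.4, -0.7, 0.0]
width: 0.0376
gripper_force: 0.0
```

Call:
{"api": "arm_command", "payload": {
  "increments": [
    [0, 0, -0.045, 0, 0, 0, 0.4],
    [0, 0, -0.09, 0, 0, 0, 0.4],
    [0, 0, -0.135, 0, 0, 0, 0.4],
    [0, 0, -0.18, 0, 0, 0, 0.4],
    [0, 0, -0.225, 0, 0, 0, 0.4],
    [0, 0, -0.27, 0, 0, 0, 0.4],
    [0, 0, -0.315, 0, 0, 0, 0.4],
    [0, 0, -0.36, 0, 0, 0, 0.4],
    [0, 0, -0.405, 0, 0, 0, 0.4],
    [0, 0, -0.45, 0, 0, 0, 0.4],
    [0, 0, -0.495, 0, 0, 0, 0.4],
    [0, 0, -0.54, 0, 0, 0, 0.4]
  ]
}}

```text
time_s: 23.85
eef_pos: [0.4631, 0.2025, 0.2924]
eef_rot: [0.296, 0.955, 0.0, 0.001]
wrist_force: [-0.1, -0.3, -0.1]
width: 0.0373
gripper_force: 0.0
```

Call:
{"api": "arm_command", "payload": {
  "increments": [
    [0, 0, 0, 0, 0, 0.2, 0.4],
    [0, 0, 0, 0, 0, 0.45, 0.4],
    [0, 0, 0, 0, 0, 0.6, 0.4],
    [0, 0, 0, 0, 0, 0.6, 0.3],
    [0, 0, 0, 0, 0, 0.6, 0.21],
    [0, 0, 0, 0, 0, 0.6, 0.21]
  ]
}}

```text
time_s: 24.45
eef_pos: [0.4635, 0.2029, 0.2329]
eef_rot: [0.3, 0.954, 0.001, 0.001]
wrist_force: [0.8, -0.0, 0.5]
width: 0.0207
gripper_force: 0.0
```

Call:
{"api": "arm_command", "payload": {
  "increments": [
    [0, 0, 0.0444, -0.0063, 0.1205, 0, 0.21],
    [0, 0, 0.0889, -0.0252, 0.2092, 0, 0.21],
    [0, 0, 0.1333, -0.0562, 0.2944, 0, 0.21],
    [0, 0, 0.1778, -0.0988, 0.3744, 0, 0.21],
    [0, 0, 0.2222, -0.1521, 0.4478, 0, 0.21],
    [0, 0, 0.2667, -0.2151, 0.513, 0, 0.21],
    [0, 0, 0.3111, -0.2865, 0.5689, 0, 0.21],
    [0, 0, 0.3556, -0.3651, 0.6142, 0, 0.21],
    [0, 0, 0.4, -0.4491, 0.6482, 0, 0.21],
    [0, 0, 0.4444, -0.5371, 0.6701, 0, 0.21],
    [0, 0, 0.4889, -0.6273, 0.6796, 0, 0.21]
  ]
}}

```text
time_s: 25.55
eef_pos: [0.5535, 0.2226, 0.2326]
eef_rot: [0.88, 0.475, 0.0, -0.0]
wrist_force: [-3.9, -1.4, 0.9]
width: 0.0196
gripper_force: 1.4
```

Call:
{"api": "arm_command", "payload": {
  "increments": [
    [0, 0, 0.0444, -0.0063, 0.0905, 0, 0.21],
    [0, 0, 0.0889, -0.0252, 0.1792, 0, 0.21],
    [0, 0, 0.1333, -0.0562, 0.2644, 0, 0.21],
    [0, 0, 0.1778, -0.0988, 0.3444, 0, 0.21],
    [0, 0, 0.2222, -0.1521, 0.4178, 0, 0.21],
    [0, 0, 0.2667, -0.2151, 0.483, 0, 0.21],
    [0, 0, 0.3111, -0.2865, 0.5389, 0, 0.21],
    [0, 0, 0.3556, -0.3651, 0.5842, 0, 0.21],
    [0, 0, 0.4, -0.4491, 0.6182, 0, 0.21],
    [0, 0, 0.4444, -0.5371, 0.6401, 0, 0.21],
    [0, 0, 0.4889, -0.6273, 0.6496, 0, 0.21]
  ]
}}

```text
time_s: 26.65
eef_pos: [0.5738, 0.1347, 0.2326]
eef_rot: [0.963, -0.27, 0.0, -0.001]
wrist_force: [-0.6, 4.2, -0.2]
width: 0.0196
gripper_force: 1.5
```

Call:
{"api": "arm_command", "payload": {
  "increments": [
    [0, 0, 0, 0, -0.03, 0, 0.4],
    [0, 0, 0, 0, -0.03, -0.4, 0.4],
    [0, 0, -0.04, 0, -0.03, -0.6, 0.4],
    [0, 0, -0.0867, 0, -0.03, -0.6, 0.4],
    [0, 0, -0.1333, 0, -0.03, -0.6, 0.4],
    [0, 0, -0.18, 0, -0.03, -0.6, 0.4],
    [0, 0, -0.2267, 0, -0.03, -0.6, 0.4],
    [0, 0, -0.2733, 0, -0.03, -0.6, 0.4],
    [0, 0, -0.32, 0, -0.03, -0.6, 0.4],
    [0, 0, -0.3667, 0, -0.03, -0.6, 0.4],
    [0, 0, -0.4133, 0, -0.03, -0.6, 0.4],
    [0, 0, -0.46, 0, -0.03, -0.6, 0.4]
  ]
}}

```text
time_s: 27.85
eef_pos: [0.5756, 0.1375, 0.2924]
eef_rot: [0.897, 0.442, 0.001, 0.0]
wrist_force: [-0.3, -0.9, -0.4]
width: 0.0368
gripper_force: 0.0
```

Call:
{"api": "arm_command", "payload": {
  "increments": [
    [0, 0, -0.045, 0, 0, 0, 0.4],
    [0, 0, -0.09, 0, 0, 0, 0.4],
    [0, 0, -0.135, 0, 0, 0, 0.4],
    [0, 0, -0.18, 0, 0, 0, 0.4],
    [0, 0, -0.225, 0, 0, 0, 0.4],
    [0, 0, -0.27, 0, 0, 0, 0.4],
    [0, 0, -0.315, 0, 0, 0, 0.4],
    [0, 0, -0.36, 0, 0, 0, 0.4],
    [0, 0, -0.405, 0, 0, 0, 0.4],
    [0, 0, -0.45, 0, 0, 0, 0.4],
    [0, 0, -0.495, 0, 0, 0, 0.4],
    [0, 0, -0.54, 0, 0, 0, 0.4]
  ]
}}

```text
time_s: 29.05
eef_pos: [0.5756, 0.1375, 0.2923]
eef_rot: [0.262, 0.965, 0.0, 0.001]
wrist_force: [0.4, 0.9, -1.2]
width: 0.0371
gripper_force: 0.0
```

Call:
{"api": "arm_command", "payload": {
  "increments": [
    [0, 0, 0, 0, 0, 0.2, 0.4],
    [0, 0, 0, 0, 0, 0.45, 0.4],
    [0, 0, 0, 0, 0, 0.6, 0.4],
    [0, 0, 0, 0, 0, 0.6, 0.3],
    [0, 0, 0, 0, 0, 0.6, 0.21],
    [0, 0, 0, 0, 0, 0.6, 0.21]
  ]
}}

```text
time_s: 29.65
eef_pos: [0.5758, 0.1373, 0.233]
eef_rot: [0.267, 0.964, 0.0, 0.001]
wrist_force: [-0.8, -0.5, 0.1]
width: 0.0204
gripper_force: 0.0
```

Call:
{"api": "arm_command", "payload": {
  "increments": [
    [0, 0, 0.0444, 0.0063, -0.1205, 0, 0.21],
    [0, 0, 0.0889, 0.0252, -0.2092, 0, 0.21],
    [0, 0, 0.1333, 0.0562, -0.2944, 0, 0.21],
    [0, 0, 0.1778, 0.0988, -0.3744, 0, 0.21],
    [0, 0, 0.2222, 0.1521, -0.4478, 0, 0.21],
    [0, 0, 0.2667, 0.2151, -0.513, 0, 0.21],
    [0, 0, 0.3111, 0.2865, -0.5689, 0, 0.21],
    [0, 0, 0.3556, 0.3651, -0.6142, 0, 0.21],
    [0, 0, 0.4, 0.4491, -0.6482, 0, 0.21],
    [0, 0, 0.4444, 0.5371, -0.6701, 0, 0.21]
  ]
}}

```text
time_s: 30.65
eef_pos: [0.4954, 0.1071, 0.233]
eef_rot: [0.826, 0.564, 0.001, 0.001]
wrist_force: [3.3, -1.9, -1.0]
width: 0.0197
gripper_force: 1.9
```

Call:
{"api": "arm_command", "payload": {
  "increments": [
    [0, 0, 0.0222, 0.0016, -0.0453, 0, 0.21],
    [0, 0, 0.0444, 0.0063, -0.0905, 0, 0.21],
    [0, 0, 0.0667, 0.0142, -0.1351, 0, 0.21],
    [0, 0, 0.0889, 0.0252, -0.1792, 0, 0.21],
    [0, 0, 0.0889, 0.0252, -0.1792, 0, 0.21]
  ]
}}

```text
time_s: 31.15
eef_pos: [0.4792, 0.1161, 0.2328]
eef_rot: [0.895, 0.446, 0.001, 0.001]
wrist_force: [0.0, 0.3, 0.2]
width: 0.0196
gripper_force: 0.1
```

Call:
{"api": "arm_command", "payload": {
  "increments": [
    [0, 0, 0, 0, 0.03, 0, 0.4],
    [0, 0, 0, 0, 0.03, 0, 0.4],
    [0, 0, 0, 0, 0.03, -0.4, 0.4],
    [0, 0, 0, 0, 0.03, -0.8, 0.4],
    [0, 0, 0, 0, 0.03, -0.8, 0.4]
  ]
}}

```text
time_s: 31.65
eef_pos: [0.4831, 0.1146, 0.3165]
eef_rot: [0.895, 0.447, 0.004, 0.001]
wrist_force: [0.3, -0.3, -0.2]
width: 0.0368
gripper_force: 0.0
```

Call:
{"api": "arm_command", "payload": {
  "increments": [
    [0, 0, 0, -0.4, 0.3, -0.2, 0.4],
    [0, 0, 0, -0.8, 0.6, -0.2, 0.4],
    [0, 0, 0, -0.8, 0.6, -0.2, 0.4]
  ]
}}

```text
time_s: 31.95
eef_pos: [0.4809, 0.0105, 0.3316]
eef_rot: [0.896, 0.445, -0.0, 0.0]
wrist_force: [0.8, -0.1, -0.1]
width: 0.0371
gripper_force: 0.0
```

Call:
{"api": "arm_command", "payload": {
  "increments": [
    [0, 0, 0, -0.4, 0.3, 0, 0.4],
    [0, 0, 0, -0.9, 0.5, 0, 0.4],
    [0, 0, 0, -0.9, 0.5, 0, 0.4]
  ]
}}

```text
time_s: 32.25
eef_pos: [0.4657, -0.0911, 0.3309]
eef_rot: [0.896, 0.445, -0.001, -0.0]
wrist_force: [0.2, 1.2, 0.9]
width: 0.0371
gripper_force: 0.0
```

Call:
{"api": "arm_command", "payload": {
  "increments": [
    [0, 0, 0, -0.4, 0.3, 0, 0.4],
    [0, 0, 0, -0.9, 0.3, 0, 0.4],
    [0, 0, 0, -0.9, 0.3, 0, 0.4]
  ]
}}

```text
time_s: 32.55
eef_pos: [0.4346, -0.1804, 0.3309]
eef_rot: [0.896, 0.445, -0.001, -0.0]
wrist_force: [0.3, -0.2, -0.1]
width: 0.0372
gripper_force: 0.0
```

```bash
python3 - <<'E'
from h import *
im,p=snap('top','t9.png')
hsv=cv2.cvtColor(im,cv2.COLOR_RGB2HSV)
o=cv2.inRange(hsv,(5,120,110),(22,255,255)); n,l,st,ce=cv2.connectedComponentsWithStats(o)
hub=np.array([.518,.167])
for i in range(1,n):
    if 20<st[i,4]<400 and 200<ce[i,0]<340 and 180<ce[i,1]<280:
        q=onz(p,*ce[i],.255)[:2]-hub; print(st[i],ce[i].round(1),np.hypot(*q).round(4),'local deg',np.degrees(np.arctan2(q[1],q[0]))-7.3)
im,s=snap('side','s9.png'); old=cv2.imread('pics/s5.png')[:,:,::-1]
print('axis px by z',{z:proj(s,(.518,.167,z)).round(1).tolist() for z in(.222,.164,.15,.12,.1,.082,.074)})
for r in range(184,246,2): print(r,[int(im[r,c].mean()) for c in range(258,284,5)],[int(old[r,c].mean()) for c in range(258,284,5)], im[r,270].tolist())
E
```

```text
[281 236  11  11  73] [285.9 240.8] 0.0628 local deg -131.42159112979328
axis px by z {0.222: [267.7, 171.2], 0.164: [268.0, 196.0], 0.15: [268.0, 201.8], 0.12: [268.2, 213.9], 0.1: [268.3, 221.7], 0.082: [268.3, 228.7], 0.074: [268.4, 231.7]}
184 [75, 90, 171, 151, 115, 106] [76, 106, 111, 99, 72, 76] [171, 172, 174]
186 [52, 97, 113, 116, 118, 114] [75, 75, 75, 77, 77, 75] [86, 148, 118]
188 [65, 112, 125, 130, 135, 131] [74, 78, 80, 79, 81, 77] [93, 160, 127]
190 [112, 130, 130, 124, 117, 107] [76, 136, 132, 85, 70, 65] [94, 163, 128]
192 [104, 108, 103, 101, 102, 97] [67, 109, 103, 83, 63, 62] [74, 129, 102]
194 [96, 103, 101, 99, 99, 99] [63, 89, 65, 64, 62, 63] [73, 128, 101]
196 [95, 102, 98, 97, 97, 98] [64, 64, 62, 63, 63, 63] [73, 127, 99]
198 [94, 100, 98, 98, 96, 97] [63, 64, 62, 62, 63, 62] [71, 123, 97]
200 [93, 96, 98, 96, 94, 96] [63, 63, 63, 62, 61, 62] [71, 123, 97]
202 [92, 95, 89, 82, 72, 69] [61, 69, 79, 82, 72, 61] [65, 112, 88]
204 [64, 61, 51, 56, 64, 70] [112, 98, 52, 111, 129, 69] [50, 52, 51]
206 [64, 64, 53, 56, 63, 70] [145, 127, 78, 128, 129, 71] [51, 50
[... 669 characters left out ...]
, 187]
226 [112, 118, 63, 41, 20, 69] [23, 22, 20, 21, 30, 68] [63, 60, 62]
228 [18, 28, 30, 32, 22, 92] [22, 27, 26, 28, 33, 80] [30, 29, 28]
230 [27, 26, 32, 27, 28, 129] [21, 33, 31, 32, 31, 111] [32, 31, 31]
232 [19, 29, 30, 26, 29, 120] [20, 34, 31, 31, 29, 103] [29, 28, 28]
234 [52, 21, 34, 28, 45, 135] [67, 32, 35, 32, 44, 132] [36, 35, 35]
236 [79, 39, 21, 32, 92, 124] [113, 57, 33, 51, 111, 124] [26, 22, 20]
238 [55, 85, 85, 96, 63, 121] [73, 128, 127, 144, 93, 120] [138, 88, 52]
240 [53, 58, 79, 69, 51, 56] [66, 88, 122, 105, 76, 55] [118, 74, 45]
242 [46, 61, 59, 66, 58, 23] [70, 92, 93, 103, 84, 24] [90, 55, 34]
244 [19, 47, 69, 57, 16, 24] [27, 72, 109, 91, 24, 25] [103, 66, 41]
```

```bash
python3 -c "
from workcell import robot
print(robot.close_job())"
```

```text
the job is handed in; nothing more can be done
None
```

The job is handed in, but no verdict came back. The last is against the V stop with the heel piece on the heel, and the crank reads about 14.86 rad (spring in about 5.9 mm, from the crank angle); the arm was clear of everything at about 33 s of the 64 s limit.

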